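# Lay the coffee tray

## Robot

A 6-joint arm with a two-finger parallel gripper is mounted at the origin on the work surface. World frame = base frame: x ahead of the robot, y to its left, z up, the work surface at z = 0. Lengths are in mm, angles in rad, forces in N, time in s.
With the tool pointing down it reaches from about 300 to 775 mm from the base axis. Payload 14.6 kg.
Tool frame: the origin (TCP) lies on the centre line of the jaws, within the pads' length; the fingertips stand 8 mm ahead of it and the grasp point (between the pads) lies 11 mm behind it; z points along the fingers, y is the line along which they close (so a half turn about z gives the same grasp; the last joint's range is limited). The gripper opens to 94 mm and grips with 3 to 60 N. Pads are 16 mm wide; open, the fingers measure 119 mm over their backs; the gripper's body (75 mm by 177 mm) begins 78 mm behind the grasp point.
Start: joints at [1.166, 0.3, 1.521, -0, 1.321, -0.067], TCP at [182.274, 518.908, 213.446] pointing down, gripper open.
Joint ranges: [-3.03, 3.03], [-0.79, 2.21], [0.23, 2.52], [-1.04, 4.18], [0, 3.07], [-2.55, 2.55]. Speed limits (rad/s): [2.22, 2.22, 2.57, 3.14, 3.14, 3.14].

## Interface

Orientations are given as [roll, pitch, yaw] about the fixed x, y, z axes, in that order (R = Rz(yaw) Ry(pitch) Rx(roll)).
In Python, from cell import manip gives the robot as it stands.
- The arm moves only by the tool jog_arm, never from a script. Its argument "rows" is one flat list of numbers, 7 for each row, row after row: the shift along the world's x, y, z in cm, then the turn, a rotation vector about the world's x, y, z in rad, then the closure, from 0 (fully open) to 1 (shut). In form: [dx, dy, dz, rx, ry, rz, fingers, dx, dy, dz, rx, ry, rz, fingers, ...]. A call has 1 to 20 rows; each row shifts and turns the commanded pose from where the row before left it; what a row does not reach is not made up. A row lasts 1/12 s, in which the tool goes at most 41.7 mm and 7.16 degrees, less where a joint would pass 70% of its speed; a pose out of reach is approached as far as the arm can. A call with a gripper value outside its range is refused whole. The fingers move at their own pace and stop on an object; "newtons" is the grip in N (left out, the last holds). Time passes only in rows, so rows that do not move let the fingers close. It gives the time, the measured TCP pose, the force, the opening and the grip force at its end, in the units of the state.
- manip.read_state(): the state, without advancing time (a new reading comes with each control period).
- manip.camera(name): name is "side" or "top"; returns (picture, depth): 480x640x3 uint8, blue, green, red; 480x640 float32, mm along the optical axis (not along the pixel's ray), 0 where there is no reading.
- manip.camera_model(name): a dict with "K" (3x3 intrinsics, pixels), "R" (3x3) and "t" (3): a world point X has camera coordinates R X + t. Camera axes: x right, y down, z forward; pixel columns grow to the right and rows downward; lengths in mm; the calibration is good to about 2 mm. A picture is of the moment at which its call begins. camera_model takes no time and is no camera call.
- manip.sign_off(): hands the job in; it is judged then, once.
The state is a dict: "clock": time; "joints": joint angles; "qd": joint speeds; "effort": joint torques, N m; "eef_pos": TCP position; "eef_rot": TCP orientation; "wrist_force": force on the tool from outside, world axes, zero at the start; "moment": the same for the moment, N m; "finger_gap": finger opening in mm; "finger_force": force on a finger pad.
Only numpy, scipy, OpenCV 4.12 (cv2) and the standard library are available. Lean on these libraries where they do the work, as an engineer would, in place of code of your own. Each camera call takes 0.05 s, during which the arm holds its last target. There are 200 camera calls.

## Task

Lay the wooden tray for an order of one espresso and one coffee: from the drying mat, stand the small espresso cup in the middle of the small saucer, the larger coffee cup in the middle of the large saucer, and the milk jug and the sugar bowl on the oblong dish, one centred on each of its two ring-marked seats, either way round. It is china: set each piece down gently and upright, and let go of it. Leave the egg cup, the mug and the ramekin where they stand, and do not shift the saucers or the dish.

Things in the scene. Friction and masses are not known exactly. Their poses are not given: they have to be found in the camera images.
- espresso_cup: Loose white china cup, the smaller of the two ear-handled cups: round wall 56 mm across, straight from 18 mm above the base to the rim at 56 mm; foot 36 mm across; hollow, wall 3.5 mm; 130 g. Handle at its own +y, out to 50 mm from the axis, heights 16 to 51 mm; +x and -x sides clear for gripping. Upright on the mat. Origin: centre of underside, z up.
- coffee_cup: Loose larger white china cup with an ear handle: round wall 68 mm across, straight from 20 mm above the base to the rim at 72 mm; foot 48 mm across; hollow, wall 3.5 mm; 210 g. Handle at its own +y, out to 59 mm from the axis, heights 20 to 64 mm; +x and -x sides clear for gripping. Upright on the mat. Origin: centre of underside, z up.
- milk_jug: Loose small white china jug: round body 58 mm across, straight from 18 to 56 mm above the base; neck 51 mm, rim at 78 mm, foot 44 mm across; 200 g. Pouring lip at its own -y (to 36 mm from the axis, at the rim), ear handle at +y out to 53 mm, heights 18 to 70 mm; +x and -x sides clear for gripping. Upright on the mat. Origin: centre of underside, z up.
- sugar_bowl: Loose white china bowl, no handle, holding sugar cubes (fixed in it): round wall 68 mm across, straight from 18 mm above the base to the rim at 54 mm; foot 50 mm across; 220 g. Upright on the mat. Origin: centre of underside, z up.
- small_saucer: Loose white china saucer on the tray, 116 mm across, rim 16 mm high; flat well 68 mm across, its floor 5 mm above the underside; 160 g. Place of the espresso cup: fingertips 20 mm or more above the cup's base clear the rim. Origin: centre of underside, z up.
- large_saucer: Loose white china saucer on the tray, 144 mm across, rim 16 mm high; flat well 84 mm across, its floor 5 mm above the underside; 240 g. Place of the coffee cup. The saucers stand side by side, centres about 165 mm apart, left and right by chance. Origin: centre of underside, z up.
- dish: Loose oblong china dish with round ends, 221 mm along y, 97 mm along x; floor 5 mm above underside, rim 10 mm high. Seats: flat ring marks 72 mm across centred at y = +48 and -48 mm (x = 0). It is nearer the robot than the saucers, on the floor (z 8 mm) of the fixed wooden tray: 330 (x) by 360 mm, rim 28 mm high, brass bow handles to 48 mm on the +y and -y walls. Origin: centre of underside, z up.
- egg_cup: Look-alike, leave it: loose white china egg cup on a stem, no handle, 50 mm across, 62 mm high. Upright on the drying mat, a fixed flat grey mat 4 mm thick, 370 (x) by 380 mm; seven pieces stand on it in shuffled places, axes 100 mm or more apart. Mat and tray lie side by side ahead of the robot, left and right by chance. Origin: centre of underside, z up.
- mug: Look-alike, leave it: loose white mug with an ear handle, 82 mm across, 80 mm high (the biggest on the mat); handle at its own +y, out to 68 mm from the axis. Upright on the mat. Origin: centre of underside, z up.
- ramekin: Look-alike, leave it: loose low white baking dish with a ribbed wall, no handle, empty, 84 mm across, 42 mm high. Upright on the mat. Apart from mat and tray, the worktop is clear except for kitchen goods over 0.80 m ahead of the robot or over 0.42 m to its left or 0.5 m to its right, up to 0.25 m high. Origin: centre of underside, z up.
Mind the look-alikes: they are no part of the job. What is shaped like the ramekin but turquoise is not meant. Leave any orange look-alike of the coffee_cup alone.

How it is judged (in metres and radians):
At the end, for the whole second after the job is handed in: Each cup in its own saucer's well, within 12 mm of the centre; jug and sugar bowl on the dish, one per seat, within 12 mm in its x and y; all four upright (0.1 rad), at rest, released; egg cup, mug, ramekin, saucers and dish upright, within 30 mm of their start (z of espresso_cup in the frame of small_saucer between 0.002 and 0.009 m and angle between each of espresso_cup, coffee_cup, egg_cup, mug, ramekin, small_saucer, large_saucer, dish's own z axis and vertical below 0.1 rad and linear speed of each of espresso_cup, coffee_cup below 0.02 m/s and horizontal distance between espresso_cup and small_saucer below 0.012 m and z of coffee_cup in the frame of large_saucer between 0.002 and 0.009 m and horizontal distance between coffee_cup and large_saucer below 0.012 m and (((z of milk_jug in the frame of dish between 0.002 and 0.009 m and angle between milk_jug's own z axis and vertical below 0.1 rad and linear speed of milk_jug below 0.02 m/s and x of milk_jug in the frame of dish between -0.012 and 0.012 m and y of milk_jug in the frame of dish between 0.036 and 0.06 m) and (z of sugar_bowl in the frame of dish between 0.002 and 0.009 m and angle between sugar_bowl's own z axis and vertical below 0.1 rad and linear speed of sugar_bowl below 0.02 m/s and x of sugar_bowl in the frame of dish between -0.012 and 0.012 m and y of sugar_bowl in the frame of dish between -0.06 and -0.036 m)) or ((z of milk_jug in the frame of dish between 0.002 and 0.009 m and angle between milk_jug's own z axis and vertical below 0.1 rad and linear speed of milk_jug below 0.02 m/s and x of milk_jug in the frame of dish between -0.012 and 0.012 m and y of milk_jug in the frame of dish between -0.06 and -0.036 m) and (z of sugar_bowl in the frame of dish between 0.002 and 0.009 m and angle between sugar_bowl's own z axis and vertical below 0.1 rad and linear speed of sugar_bowl below 0.02 m/s and x of sugar_bowl in the frame of dish between -0.012 and 0.012 m and y of sugar_bowl in the frame of dish between 0.036 and 0.06 m))) and distance of each of egg_cup, mug, ramekin, small_saucer, large_saucer, dish from where it was at the start of the episode below 0.03 m); the robot touches nothing.
It fails at once if the egg cup, the mug or the ramekin is taken or pushed more than 30 mm from its place (distance of any of egg_cup, mug, ramekin from where it was at the start of the episode above 0.03 m).
It fails at once if a piece of china is dropped (in free fall more than about 15 mm above the tray) ((contact force between espresso_cup and anything else below 0.02 N and height (world z) of espresso_cup above 0.028 m) or (contact force between coffee_cup and anything else below 0.02 N and height (world z) of coffee_cup above 0.028 m) or (contact force between milk_jug and anything else below 0.02 N and height (world z) of milk_jug above 0.028 m) or (contact force between sugar_bowl and anything else below 0.02 N and height (world z) of sugar_bowl above 0.028 m)).
It fails at once if a piece is banged onto its saucer or dish (more than 60 N between them) (contact force between espresso_cup and small_saucer above 60 N or contact force between coffee_cup and large_saucer above 60 N or contact force between any of milk_jug, sugar_bowl and dish above 60 N).
It also fails if it takes over 122 s, if anything falls off the work surface, if the arm or the gripper's body presses on something with over 40 N, if the wrist force passes 120 N, or if a joint passes its speed limit or range.

## Working session

There is one attempt and no reset: what is moved stays moved. The work goes in short steps, Python scripts to look and compute and a tool call to move; the robot and the scene stay as the last step left them, time stands still between calls to the robot, and variables do not carry over. Pictures are saved under pics/ and viewed, at most 14 in all, crops included, and the job is handed in when it is done.

Besides the shell and the picture viewer there is one more tool, called after "Call:" as name(argument=value, ...) on one line, values as JSON. jog_arm: Moves the arm, as the interface text tells. Its arguments: {"type":"object","properties":{"rows":{"type":"array"},"newtons":{"type":"number"}},"required":["rows"]}

```bash
ls; mkdir -p pics; python3 - <<'E'
from cell import manip
import cv2,numpy as np
s=manip.read_state(); print(s)
for n in("top","side"):
    p,d=manip.camera(n); cv2.imwrite(f"pics/{n}0.png",p); np.save(f"pics/{n}0.npy",d)
    m=manip.camera_model(n); print(n,m)
E
```

```text
pics
{'clock': 0.0, 'joints': array([ 1.16638747e+00,  3.00483409e-01,  1.52160618e+00,  8.34393549e-06,
        1.32070075e+00, -6.65951458e-02]), 'qd': array([-7.14926002e-04,  5.09663864e-04, -7.11564653e-06,  5.57192063e-04,
       -1.94408938e-03,  2.37783590e-05]), 'effort': array([ 1.73142425e-04, -5.31802583e+01, -3.52741778e+01,  7.08356104e-02,
        2.43748137e-02, -1.00737564e-04]), 'eef_pos': array([182.17780157, 518.67180844, 212.86895955]), 'eef_rot': array([-3.14039816e+00, -8.77652236e-05,  2.80377682e+00]), 'wrist_force': array([ 0.34417388, -0.05722176, -0.21869662]), 'moment': array([-0.00616915,  0.02051405, -0.0451334 ]), 'finger_force': 0.0, 'finger_gap': 93.82502331850877}
top {'K': array([[497.10180724,   0.        , 311.4480405 ],
       [  0.        , 497.10180724, 243.29656846],
       [  0.        ,   0.        ,   1.        ]]), 'R': array([[-0.01956066, -0.99957749,  0.02149956],
       [-0.98338885,  0.0153538 , -0.18086083],
       [ 0.18045431, -0.02468019, -0.98327368]]), 't': array([  68.11735767,  524.74779891, 1107.78971787])}
side {'K': array([[611.75487819,   0.        , 322.21866769],
       [  0.        , 611.75487819, 242.15945533],
       [  0.        ,   0.        ,   1.        ]]), 'R': array([[ 0.68158398, -0.73159601, -0.01451039],
       [-0.57466452, -0.52289378, -0.62955761],
       [ 0.45299445,  0.43743499, -0.7768183 ]]), 't': array([-324.15139139,  363.90614307, 1244.04084039])}
```

View pics/top0.png

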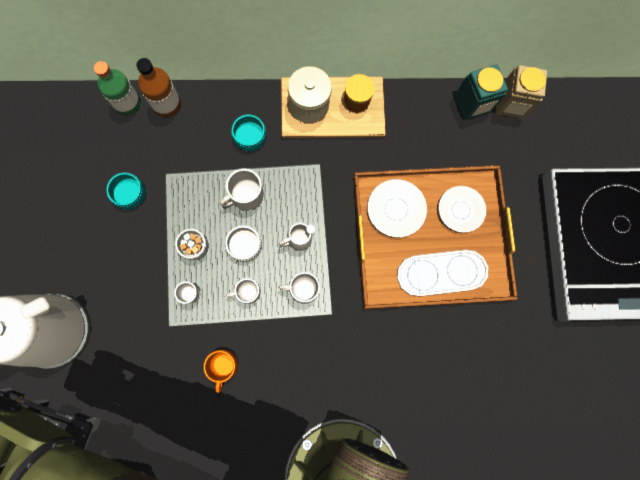

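View pics/side0.png

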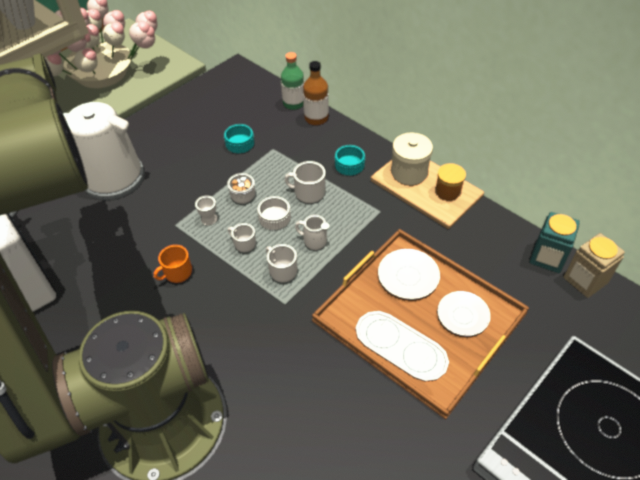

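The top view shows these white pieces on the mat:
- mug (243,189): biggest, with a handle
- sugar bowl (191,245): holds cubes
- ramekin (242,243): low, ribbed, no handle
- jug (300,236): lip at the upper right
- egg cup (186,293): no handle
- espresso cup (246,292): small, with a handle
- coffee cup (304,288): larger, with a handle

On the tray are the large saucer (397,208), small saucer (462,210) and dish (443,273). Decoys outside the mat are the orange cup (220,366) and the turquoise ramekins (249,132) and (125,190).

What could be mistaken for what:
- espresso cup ↔ egg cup
- coffee cup ↔ mug or orange cup
- sugar bowl ↔ ramekin
- jug ↔ coffee cup

```bash
cat > h.py <<'E'
from cell import manip
import cv2,numpy as np
from scipy.optimize import least_squares
def cloud(d,m):
    v,u=np.mgrid[:480,:640]; K=m["K"]
    pc=np.stack([(u-K[0,2])/K[0,0]*d,(v-K[1,2])/K[1,1]*d,d],-1)
    w=(pc-m["t"])@m["R"]; w[d<=0]=np.nan; return w
def cast(px,m,z):
    px=np.asarray(px,float); r=np.c_[px,np.ones(len(px))]@np.linalg.inv(m["K"]).T@m["R"]
    c=-m["R"].T@m["t"]; return c+r*((z-c[2])/r[:,2])[:,None]
def circ(p,r=None):
    c0=p.mean(0)
    f=(lambda q:np.hypot(*(p-q[:2]).T)-q[2])
    s=least_squares(f,[*c0,30.],loss="soft_l1",f_scale=1.0).x; return s
E
cat > m.py <<'E'
from h import *
import sys
tag=sys.argv[1] if len(sys.argv)>1 else None
m=manip.camera_model("top"); p=cv2.imread("pics/top0.png"); d=np.load("pics/top0.npy"); w=cloud(d,m)
O=dict(mug=(243,189,80,41),sugar=(191,245,54,34),ramekin=(242,243,42,42),jug=(300,236,78,25.5),egg=(186,293,62,25),espresso=(246,292,56,28),coffee=(304,288,72,34))
for n,(u,v,h,r) in O.items():
    c=cast([(u,v)],m,4+h)[0,:2]
    dist=np.hypot(w[...,0]-c[0],w[...,1]-c[1]); near=dist<r+35
    top=near&(w[...,2]>4+h-8)&(dist<r+12)
    mask=top.astype(np.uint8)
    cn=max(cv2.findContours(mask,cv2.RETR_EXTERNAL,cv2.CHAIN_APPROX_NONE)[0],key=len)[:,0]
    q=circ(cast(cn,m,4+h)[:,:2])
    D=np.hypot(w[...,0]-q[0],w[...,1]-q[1]); hd=(D>r+8)&(D<r+28)&(w[...,2]>22)&(w[...,2]<h)
    k=w[hd][:,:2]-q[:2]; a=np.arctan2(*k.mean(0)[::-1]) if len(k) else np.nan
    print(n,q.round(1),"zmax",np.nanpercentile(w[top][:,2],95).round(1),"handle deg",np.degrees(a).round(),len(k))
white=(p.min(2)>150).astype(np.uint8)
tr=white.copy(); tr[:,:355]=0; tr[:,515:]=0;tr[:160]=0;tr[310:]=0
tr=cv2.morphologyEx(tr,cv2.MORPH_CLOSE,np.ones((9,9)))
for cn in cv2.findContours(tr,cv2.RETR_EXTERNAL,cv2.CHAIN_APPROX_NONE)[0]:
    if len(cn)<80: continue
    zz=18 if cn[:,0,1].mean()>245 else 24
    P=cast(cn[:,0],m,zz)[:,:2]
    b=cv2.minAreaRect(P.astype(np.float32)); print(cn[:,0].mean(0).round(),"circ",circ(P).round(1),"rect",np.round(b[0],1),np.round(b[1],1),round(b[2],1))
E
python3 m.py
```

```text
mug [655.3 212.8  40.2] zmax 86.4 handle deg 121.0 59
sugar [528.1 336.3  33.6] zmax 60.3 handle deg nan 0
ramekin [530.4 218.8  39.3] zmax 48.5 handle deg nan 0
jug [542.7  85.4  24.9] zmax 84.7 handle deg 112.0 48
egg [415.4 343.1  23.9] zmax 68.6 handle deg nan 0
espresso [418.1 208.3  27.2] zmax 62.5 handle deg 102.0 22
coffee [421.9  77.5  32. ] zmax 78.4 handle deg 87.0 31
[442. 272.] circ [ 456.7 -251.4   79.7] rect [ 456.9 -251.6] [ 97.8 219.9] 5.7
[462. 209.] circ [ 610.1 -307.5   56.8] rect [ 610.4 -307.6] [113.3 112.1] 89.1
[397. 208.] circ [ 614.9 -149.5   70.9] rect [ 615.3 -150. ] [140.6 142.2] 87.7
```

```bash
python3 - <<'E'
import cv2
p=cv2.imread("pics/top0.png")[160:325,160:335]
cv2.imwrite("pics/crop.png",cv2.resize(p,None,fx=3.6,fy=3.6,interpolation=cv2.INTER_CUBIC))
E
```

```text
(no output)
```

View pics/crop.png

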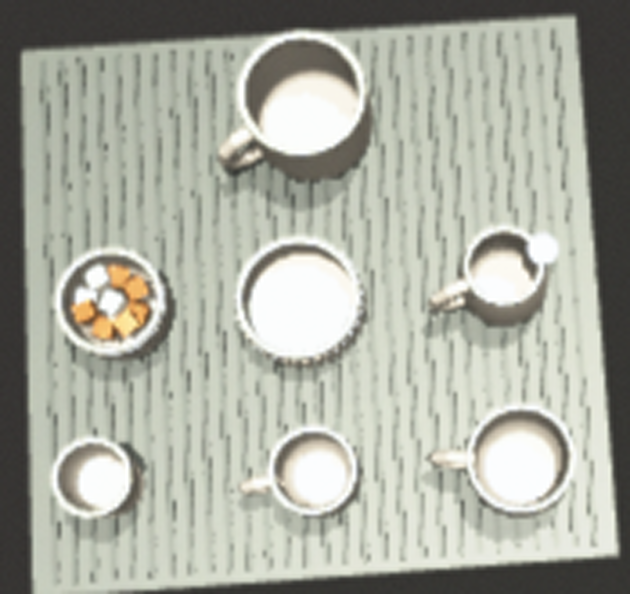

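The close crop confirms the choices: sugar bowl with cubes at (112,302), jug with lip at (505,267), espresso cup at (314,473) and coffee cup at (520,460). The egg cup (95,477), ramekin (300,300) and mug (303,93) are to be left. All radii and heights match the listed sizes, within about 2 mm.

The sugar bowl goes first, to the dish's -y seat.

Call:
jog_arm(rows=[2.3,-1.22,0,0,0,-0.0755,0,2.3,-1.22,0,0,0,-0.0755,0,2.3,-1.22,0,0,0,-0.0755,0,2.3,-1.22,0,0,0,-0.0755,0,2.3,-1.22,0,0,0,-0.0755,0,2.3,-1.22,0,0,0,-0.0755,0,2.3,-1.22,0,0,0,-0.0755,0,2.3,-1.22,0,0,0,-0.0755,0,2.3,-1.22,0,0,0,-0.0755,0,2.3,-1.22,0,0,0,-0.0755,0,2.3,-1.22,0,0,0,-0.0755,0,2.3,-1.22,0,0,0,-0.0755,0,2.3,-1.22,0,0,0,-0.0755,0,2.3,-1.22,0,0,0,-0.0755,0,2.3,-1.22,0,0,0,-0.0755,0,0,0,0,0,0,0,0,0,0,0,0,0,0,0], newtons=20)

```text
clock: 1.52
eef_pos: [527.8, 335.2, 212.7]
eef_rot: [-3.14, 0.0, 1.67]
wrist_force: [-0.6, 0.2, -0.5]
finger_gap: 94.0
finger_force: 0.0
```

Call:
jog_arm(rows=[0,0,-2,0,0,0,0,0,0,-2,0,0,0,0,0,0,-2,0,0,0,0,0,0,-2,0,0,0,0,0,0,-1.5,0,0,0,0,0,0,-1.5,0,0,0,0,0,0,-1.5,0,0,0,0,0,0,-1.5,0,0,0,0,0,0,-1.2,0,0,0,0,0,0,-1.2,0,0,0,0,0,0,-1,0,0,0,0,0.0,0.1,0,0,0,0,0,0,0,0,0,0,0,0,0,0,0,0,0,0,0.3,0,0,0,0,0,0,0.5,0,0,0,0,0,0,0.5,0,0,0,0,0,0,0.5,0,0,0,0,0,0,0.5])

```text
clock: 3.02
eef_pos: [527.7, 337.0, 40.0]
eef_rot: [3.14, -0.0, 1.671]
wrist_force: [1.3, -0.5, 2.8]
finger_gap: 66.6
finger_force: 19.9
```

Call:
jog_arm(rows=[0,0,0.3,0,0,0,0.5,0,0,0.5,0,0,0,0.5,0,0,1,0,0,0,0.5,0,0,1.5,0,0,0,0.5,0,0,1.5,0,0,0,0.5,0,0,2,0,0,0,0.5,0,0,2,0,0,0,0.5,0,0,2,0,0,0,0.5,0,0,1.2,0,0,0,0.5,0,0,0.5,0,0,0,0.5,0,0,0,0,0,0,0.5])

```text
clock: 3.93
eef_pos: [527.5, 337.0, 165.6]
eef_rot: [3.14, -0.001, 1.671]
wrist_force: [0.3, -0.0, -2.9]
finger_gap: 66.7
finger_force: 19.9
```

```bash
cat > look.py <<'E'
from h import *
import sys
n,tag,x0,y0,x1,y1,f=sys.argv[1],sys.argv[2],*map(float,sys.argv[3:])
p,d=manip.camera(n); np.save(f"pics/{tag}.npy",d); cv2.imwrite(f"pics/{tag}_full.png",p)
cv2.imwrite(f"pics/{tag}.png",cv2.resize(p[int(y0):int(y1),int(x0):int(x1)],None,fx=f,fy=f))
E
python3 look.py side a1 180 60 400 240 3.3
```

```text
(no output)
```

View pics/a1.png

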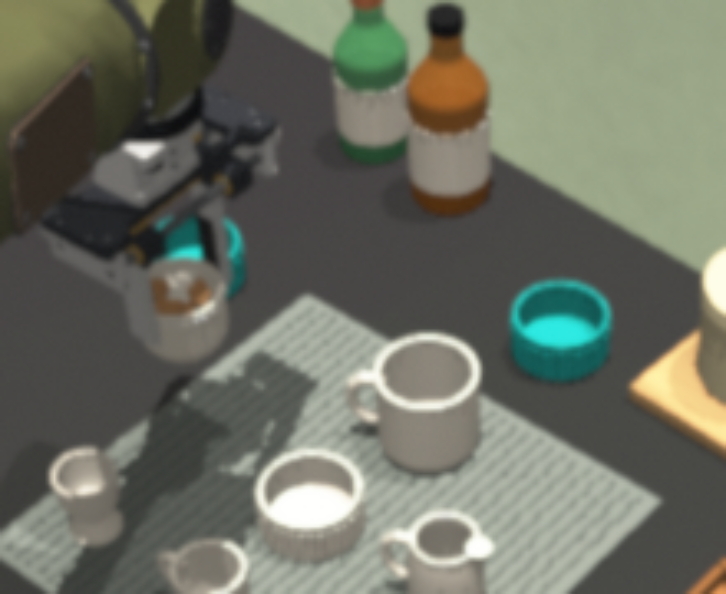

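The bowl hangs upright between the pads, at about (185,310) in the crop.

Call:
jog_arm(rows=[-0.2,-1.8,0,0,0,0,0.5,-0.35,-3.4,0,0,0,0,0.5,-0.35,-3.4,0,0,0,0,0.5,-0.35,-3.4,0,0,0,0,0.5,-0.35,-3.4,0,0,0,0,0.5,-0.35,-3.4,0,0,0,0,0.5,-0.35,-3.4,0,0,0,0,0.5,-0.35,-3.4,0,0,0,0,0.5,-0.35,-3.4,0,0,0,0,0.5,-0.35,-3.4,0,0,0,0,0.5,-0.35,-3.4,0,0,0,0,0.5,-0.35,-3.4,0,0,0,0,0.5,-0.35,-3.4,0,0,0,0,0.5,-0.35,-3.4,0,0,0,0,0.5,-0.35,-3.4,0,0,0,0,0.5,-0.35,-3.4,0,0,0,0,0.5,-0.35,-3.4,0,0,0,0,0.5,-0.35,-3.4,0,0,0,0,0.5,-0.35,-3.4,0,0,0,0,0.5,-0.1,-0.6,0,0,0,0,0.5])

```text
clock: 5.65
eef_pos: [459.9, -303.0, 162.9]
eef_rot: [-3.14, -0.001, 1.668]
wrist_force: [0.4, 0.1, -2.4]
finger_gap: 66.8
finger_force: 19.9
```

Call:
jog_arm(rows=[0,0,-1,0,0,0,0.5,0,0,-2,0,0,0,0.5,0,0,-2,0,0,0,0.5,0,0,-2,0,0,0,0.5,0,0,-1.5,0,0,0,0.5,0,0,-1,0,0,0,0.5,0,0,-0.7,0,0,0,0.5,0,0,-0.4,0,0,0,0.5,0,0,0,0,0,0,0.5,0,0,0,0,0,0,0.5,0,0,0,0,0,0,0.5])

```text
clock: 6.57
eef_pos: [461.6, -299.2, 59.2]
eef_rot: [3.141, 0.001, 1.671]
wrist_force: [-0.6, -0.6, -1.8]
finger_gap: 67.1
finger_force: 19.9
```

```bash
python3 -c "
from h import *
s=manip.read_state();print(s['eef_pos'],s['wrist_force'])"; python3 look.py side a2 310 220 540 420 3
```

```text
[ 461.61789664 -299.2383484    59.17819549] [-0.62777613 -0.57257898 -1.75684751]
```

View pics/a2.png

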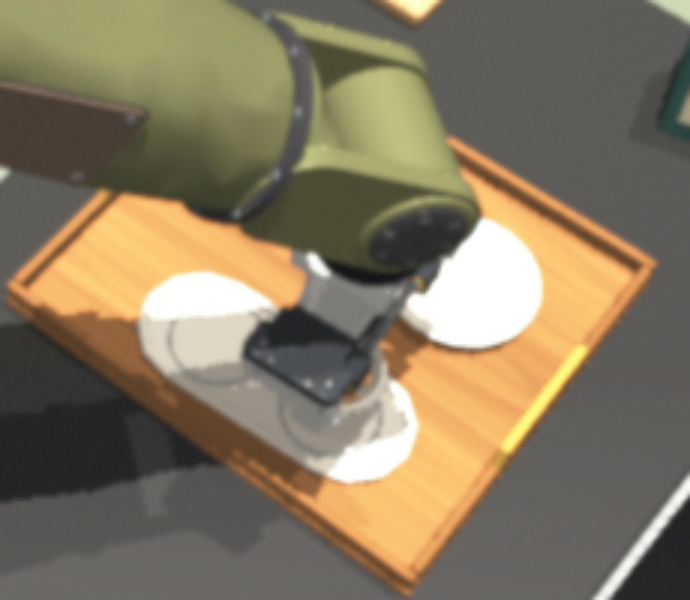

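The bowl is over the far-right seat of the dish (at about (335,415) in the crop), centred on its ring. Next I lower it gently.

Call:
jog_arm(rows=[0,0,-0.3,0,0,0,0.5,0,0,-0.3,0,0,0,0.5,0,0,-0.15,0,0,0,0.5,0,0,-0.1,0,0,0,0.5,0,0,-0.1,0,0,0,0.5,0,0,-0.05,0,0,0,0.5,0,0,-0.05,0,0,0,0.5,0,0,0,0,0,0,0.5])

```text
clock: 7.28
eef_pos: [461.3, -299.2, 49.0]
eef_rot: [3.142, 0.0, 1.671]
wrist_force: [-5.9, 3.6, 12.2]
finger_gap: 66.5
finger_force: 19.8
```

Call:
jog_arm(rows=[0,0,0.05,0,0,0,0.29,0,0,0,0,0,0,0.26,0,0,0,0,0,0,0.22,0,0,0,0,0,0,0.15,0,0,0,0,0,0,0.08,0,0,0,0,0,0,0.08,0,0,1,0,0,0,0.08,0,0,2,0,0,0,0.08,0,0,2,0,0,0,0.05,0,0,2.5,0,0,0,0,0,0,2.5,0,0,0,0,0,0,2.5,0,0,0,0,0,0,0,0,0,0,0])

```text
clock: 8.37
eef_pos: [462.7, -300.1, 179.2]
eef_rot: [3.136, 0.005, 1.671]
wrist_force: [-0.2, -0.8, 1.0]
finger_gap: 93.7
finger_force: 0.0
```

Call:
jog_arm(rows=[0.58,2.75,0,0,0,0.0215,0,0.58,2.75,0,0,0,0.0215,0,0.58,2.75,0,0,0,0.0215,0,0.58,2.75,0,0,0,0.0215,0,0.58,2.75,0,0,0,0.0215,0,0.58,2.75,0,0,0,0.0215,0,0.58,2.75,0,0,0,0.0215,0,0.58,2.75,0,0,0,0.0215,0,0.58,2.75,0,0,0,0.0215,0,0.58,2.75,0,0,0,0.0215,0,0.58,2.75,0,0,0,0.0215,0,0.58,2.75,0,0,0,0.0215,0,0.58,2.75,0,0,0,0.0215,0,0.58,2.75,0,0,0,0.0215,0,0,0,0,0,0,0,0,0,0,0,0,0,0,0,0,0,0,0,0,0,0])

```text
clock: 9.78
eef_pos: [542.3, 85.5, 173.5]
eef_rot: [-3.141, 0.0, 1.972]
wrist_force: [-0.5, -0.4, -0.1]
finger_gap: 93.9
finger_force: 0.0
```

```bash
python3 look.py top a3 340 150 530 320 4; python3 - <<'E'
from h import *
m=manip.camera_model("top"); d=np.load("pics/a3.npy"); w=cloud(d,m)
c=(461.5,-299.3); D=np.hypot(w[...,0]-c[0],w[...,1]-c[1])
t=((D<50)&(w[...,2]>59)).astype(np.uint8)
cn=max(cv2.findContours(t,cv2.RETR_EXTERNAL,cv2.CHAIN_APPROX_NONE)[0],key=len)[:,0]
print(circ(cast(cn,m,67)[:,:2]))
p=cv2.imread("pics/a3_full.png")
E
```

```text
[ 458.23331191 -296.52155002   33.71456154]
```

View pics/a3.png

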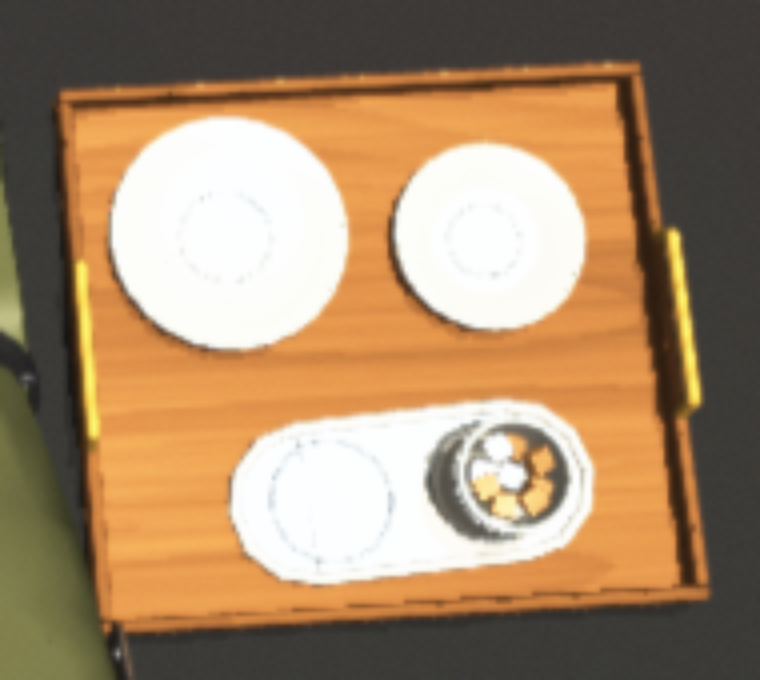

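The bowl stands in the dish's right-hand seat (about (510,480) in the crop) and the left seat (332,500) is free. The measured bowl position agrees with the TCP within about 4 mm, so I'll shift tray targets by roughly (+2,-2). The jug is next.

Call:
jog_arm(rows=[0,0,-1.5,0,0,0,0,0,0,-2,0,0,0,0,0,0,-2,0,0,0,0,0,0,-2,0,0,0,0,0,0,-1.5,0,0,0,0,0,0,-1.5,0,0,0,0,0,0,-1.5,0,0,0,0,0,0,-1,0,0,0,0,0,0,-0.5,0,0,0,0,0,0,-0.5,0,0,0,0,0,0,0,0,0,0,0,0,0,0,0,0,0,0.2,0,0,0,0,0,0,0.3,0,0,0,0,0,0,0.5,0,0,0,0,0,0,0.6,0,0,0,0,0,0,0.6,0,0,0,0,0,0,0.6,0,0,0,0,0,0,0.6])

```text
clock: 11.33
eef_pos: [542.7, 86.0, 33.7]
eef_rot: [3.141, 0.0, 1.972]
wrist_force: [-0.1, 0.2, 2.0]
finger_gap: 56.6
finger_force: 20.0
```

Call:
jog_arm(rows=[0,0,0.3,0,0,0,0.6,0,0,0.7,0,0,0,0.6,0,0,1.5,0,0,0,0.6,0,0,2,0,0,0,0.6,0,0,2.5,0,0,0,0.6,0,0,2,0,0,0,0.6,0,0,2,0,0,0,0.6,0,0,1,0,0,0,0.6,-0.7,-2.2,0,0,0,-0.024,0.6,-0.8,-2.7,0,0,0,-0.028,0.6,-0.8,-2.7,0,0,0,-0.028,0.6,-0.8,-2.7,0,0,0,-0.028,0.6,-0.8,-2.7,0,0,0,-0.028,0.6,-0.8,-2.7,0,0,0,-0.028,0.6,-0.8,-2.7,0,0,0,-0.028,0.6,-0.8,-2.7,0,0,0,-0.028,0.6,-0.8,-2.7,0,0,0,-0.028,0.6,-0.8,-2.7,0,0,0,-0.028,0.6,-0.8,-2.7,0,0,0,-0.024,0.6,0,0,0,0,0,0,0.6])

```text
clock: 13.0
eef_pos: [454.1, -209.5, 153.2]
eef_rot: [-3.141, 0.0, 1.668]
wrist_force: [0.2, 0.4, -1.5]
finger_gap: 56.5
finger_force: 20.0
```

Call:
jog_arm(rows=[-0.1,0,-1,0,0,0,0.6,0,0,-2,0,0,0,0.6,0,0,-2,0,0,0,0.6,0,0,-2,0,0,0,0.6,0,0,-1.5,0,0,0,0.6,0,0,-1,0,0,0,0.6,0,0,-0.5,0,0,0,0.6,0,0,-0.2,0,0,0,0.6,0,0,-0.2,0,0,0,0.6,0,0,-0.2,0,0,0,0.6,0,0,-0.15,0,0,0,0.6,0,0,-0.1,0,0,0,0.6,0,0,-0.1,0,0,0,0.6,0,0,-0.1,0,0,0,0.6,0,0,0,0,0,0,0.6])

```text
clock: 14.25
eef_pos: [454.4, -206.1, 42.9]
eef_rot: [-3.142, -0.0, 1.672]
wrist_force: [0.1, -0.1, -1.8]
finger_gap: 56.1
finger_force: 20.0
```

Call:
jog_arm(rows=[0,0,-0.05,0,0,0,0.6,0,0,-0.05,0,0,0,0.6,0,0,-0.05,0,0,0,0.6,0,0,0,0,0,0,0.6])

```text
clock: 14.58
eef_pos: [454.5, -206.2, 42.6]
eef_rot: [3.141, 0.0, 1.672]
wrist_force: [-7.6, 3.4, 16.6]
finger_gap: 56.4
finger_force: 20.0
```

Call:
jog_arm(rows=[0,0,0.07,0,0,0,0.39,0,0,0,0,0,0,0.36,0,0,0,0,0,0,0.32,0,0,0,0,0,0,0.25,0,0,0,0,0,0,0.15,0,0,0,0,0,0,0.15,0,0,1,0,0,0,0.15,0,0,2,0,0,0,0.15,0,0,2,0,0,0,0.1,0,0,2.5,0,0,0,0,0,0,2.5,0,0,0,0,0,0,2,0,0,0,0,0,0,1,0,0,0,0,0,0,0,0,0,0,0])

```text
clock: 15.75
eef_pos: [455.2, -206.5, 174.5]
eef_rot: [3.138, 0.002, 1.672]
wrist_force: [0.1, -0.5, -0.4]
finger_gap: 94.0
finger_force: 0.0
```

Call:
jog_arm(rows=[-0.32,2.84,0,0,0,-0.015,0,-0.32,2.84,0,0,0,-0.015,0,-0.32,2.84,0,0,0,-0.015,0,-0.32,2.84,0,0,0,-0.015,0,-0.32,2.84,0,0,0,-0.015,0,-0.32,2.84,0,0,0,-0.015,0,-0.32,2.84,0,0,0,-0.015,0,-0.32,2.84,0,0,0,-0.015,0,-0.32,2.84,0,0,0,-0.015,0,-0.32,2.84,0,0,0,-0.015,0,0,0,0,0,0,0,0,0,0,0,0,0,0,0,0,0,0,0,0,0,0])

```text
clock: 16.83
eef_pos: [422.2, 77.5, 171.4]
eef_rot: [-3.14, 0.0, 1.523]
wrist_force: [0.6, 0.5, 1.1]
finger_gap: 94.0
finger_force: 0.0
```

```bash
python3 look.py top a4 340 150 530 320 4; python3 - <<'E'
from h import *
print(manip.read_state()['eef_pos'])
m=manip.camera_model("top"); d=np.load("pics/a4.npy"); w=cloud(d,m); p=cv2.imread("pics/a4_full.png")
for c,h in(((458,-297),54),((454,-206),78)):
    D=np.hypot(w[...,0]-c[0],w[...,1]-c[1])
    t=((D<45)&(w[...,2]>13+h-8)).astype(np.uint8)
    cn=max(cv2.findContours(t,cv2.RETR_EXTERNAL,cv2.CHAIN_APPROX_NONE)[0],key=len)[:,0]
    print(circ(cast(cn,m,13+h)[:,:2]))
g=p.max(2); 
for (u,v) in((397,208),(462,210)):
    r=g[v-20:v+20,u-20:u+20]; print(np.unravel_index(0,(1,1)), r.min(), np.percentile(r,[1,5,20]))
E
```

```text
[422.35718482  77.19101384 171.56380309]
[ 458.37284493 -296.36450326   33.80813326]
[ 451.97536807 -207.03124022   24.81625997]
(np.int64(0), np.int64(0)) 227 [244.99 252.   254.  ]
(np.int64(0), np.int64(0)) 76 [121.98 230.   253.  ]
```

View pics/a4.png

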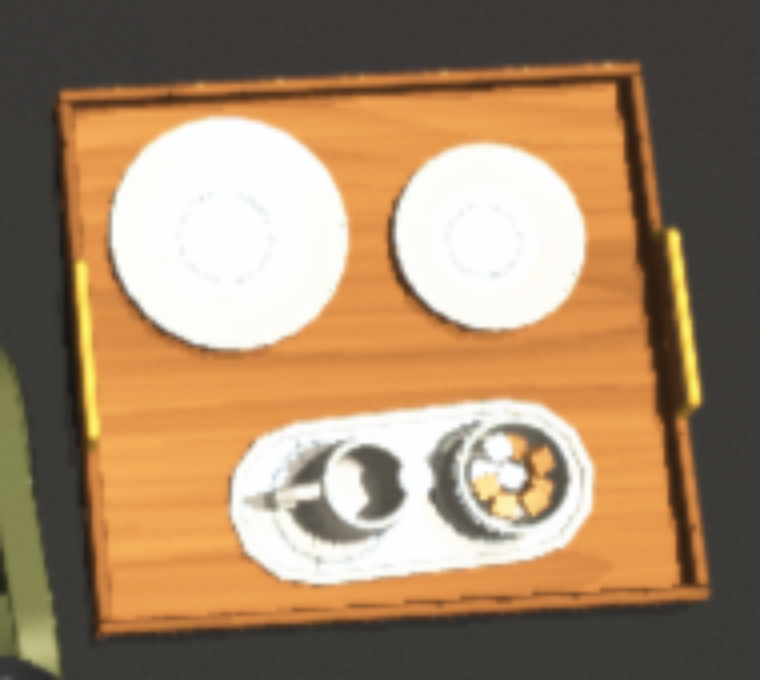

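Both pieces stand on their seats (jug rim about (362,487), bowl about (512,480) in the crop), roughly 3 mm from centre. The small cast errors are within tolerance. The coffee cup is next.

Call:
jog_arm(rows=[0,0,-1.5,0,0,0,0,0,0,-2,0,0,0,0,0,0,-2,0,0,0,0,0,0,-2,0,0,0,0,0,0,-1.5,0,0,0,0,0,0,-1.5,0,0,0,0,0,0,-1.4,0,0,0,0,0,0,-1,0,0,0,0,0,0,-0.5,0,0,0,0,0,0,0,0,0,0,0,0,0,0,0,0,0,0.1,0,0,0,0,0,0,0.2,0,0,0,0,0,0,0.3,0,0,0,0,0,0,0.5,0,0,0,0,0,0,0.5,0,0,0,0,0,0,0.5,0,0,0,0,0,0,0.5])

```text
clock: 18.3
eef_pos: [422.8, 78.0, 38.6]
eef_rot: [3.141, -0.0, 1.522]
wrist_force: [-0.5, 1.1, 6.8]
finger_gap: 66.0
finger_force: 20.0
```

```bash
python3 - <<'E'
from h import *
m=manip.camera_model("top")
print(cast([(396.3,209),(461,209.8)],m,13).round(1))
E
```

```text
[[ 613.7 -150.1   13. ]
 [ 609.5 -308.5   13. ]]
```

Call:
jog_arm(rows=[0,0,0.3,0,0,0,0.5,0,0,0.7,0,0,0,0.5,0,0,1.5,0,0,0,0.5,0,0,2,0,0,0,0.5,0,0,2.5,0,0,0,0.5,0,0,2,0,0,0,0.5,0,0,1,0,0,0,0.5,1.0,-1.2,0,0,0,0,0.5,1.84,-2.17,0,0,0,0,0.5,1.84,-2.17,0,0,0,0,0.5,1.84,-2.17,0,0,0,0,0.5,1.84,-2.17,0,0,0,0,0.5,1.84,-2.17,0,0,0,0,0.5,1.84,-2.17,0,0,0,0,0.5,1.84,-2.17,0,0,0,0,0.5,1.84,-2.17,0,0,0,0,0.5,1.84,-2.17,0,0,0,0,0.5,1.84,-2.17,0,0,0,0,0.5,0,0,0,0,0,0,0.5,0,0,0,0,0,0,0.5])

```text
clock: 19.97
eef_pos: [616.2, -151.8, 136.9]
eef_rot: [-3.14, -0.0, 1.521]
wrist_force: [0.0, 1.1, -2.3]
finger_gap: 66.2
finger_force: 20.0
```

Call:
jog_arm(rows=[0,0,-1,0,0,0,0.5,0,0,-2,0,0,0,0.5,0,0,-2,0,0,0,0.5,0,0,-1.5,0,0,0,0.5,0,0,-1,0,0,0,0.5,0,0,-0.5,0,0,0,0.5,0,0,-0.3,0,0,0,0.5,0,0,-0.2,0,0,0,0.5,0,0,-0.1,0,0,0,0.5,0,0,-0.1,0,0,0,0.5,0,0,-0.1,0,0,0,0.5,0,0,0,0,0,0,0.5,0,0,0,0,0,0,0.5])

```text
clock: 21.05
eef_pos: [616.5, -151.1, 50.4]
eef_rot: [3.141, 0.0, 1.522]
wrist_force: [-0.3, -1.0, -1.3]
finger_gap: 66.0
finger_force: 20.0
```

Call:
jog_arm(rows=[0,0,-0.1,0,0,0,0.5,0,0,-0.1,0,0,0,0.5,0,0,-0.05,0,0,0,0.5,0,0,-0.05,0,0,0,0.5,0,0,0,0,0,0,0.5])

```text
clock: 21.47
eef_pos: [616.5, -151.1, 47.7]
eef_rot: [3.142, 0.0, 1.522]
wrist_force: [-3.8, 0.3, 4.8]
finger_gap: 66.1
finger_force: 20.0
```

Call:
jog_arm(rows=[0,0,0.03,0,0,0,0.29,0,0,0,0,0,0,0.26,0,0,0,0,0,0,0.22,0,0,0,0,0,0,0.15,0,0,0,0,0,0,0.08,0,0,0,0,0,0,0.08,0,0,1,0,0,0,0.08,0,0,2,0,0,0,0.08,0,0,2,0,0,0,0.05,0,0,2.5,0,0,0,0,0,0,2.5,0,0,0,0,0,0,2,0,0,0,0,0,0,0,0,0,0,0])

```text
clock: 22.55
eef_pos: [618.0, -151.5, 173.0]
eef_rot: [3.134, 0.002, 1.522]
wrist_force: [0.3, 0.1, 0.8]
finger_gap: 94.4
finger_force: 0.0
```

Call:
jog_arm(rows=[-1.42,2.57,0,0,0,0.0184,0,-1.42,2.57,0,0,0,0.0184,0,-1.42,2.57,0,0,0,0.0184,0,-1.42,2.57,0,0,0,0.0184,0,-1.42,2.57,0,0,0,0.0184,0,-1.42,2.57,0,0,0,0.0184,0,-1.42,2.57,0,0,0,0.0184,0,-1.42,2.57,0,0,0,0.0184,0,-1.42,2.57,0,0,0,0.0184,0,-1.42,2.57,0,0,0,0.0184,0,-1.42,2.57,0,0,0,0.0184,0,-1.42,2.57,0,0,0,0.0184,0,-1.42,2.57,0,0,0,0.0184,0,-1.42,2.57,0,0,0,0.0184,0,0,0,0,0,0,0,0,0,0,0,0,0,0,0,0,0,0,0,0,0,0])

```text
clock: 23.97
eef_pos: [417.8, 208.3, 167.4]
eef_rot: [-3.142, 0.0, 1.78]
wrist_force: [-0.0, 0.4, -0.2]
finger_gap: 93.9
finger_force: 0.0
```

```bash
python3 look.py top a5 340 150 530 320 4; python3 - <<'E'
from h import *
m=manip.camera_model("top"); d=np.load("pics/a5.npy"); w=cloud(d,m); p=cv2.imread("pics/a5_full.png")
for c,h in(((616,-150),72),):
    D=np.hypot(w[...,0]-c[0],w[...,1]-c[1])
    t=((D<45)&(w[...,2]>13+h-8)).astype(np.uint8)
    cn=max(cv2.findContours(t,cv2.RETR_EXTERNAL,cv2.CHAIN_APPROX_NONE)[0],key=len)[:,0]
    print(circ(cast(cn,m,13+h)[:,:2]))
E
```

```text
[ 613.44851792 -150.83732817   33.26697994]
```

View pics/a5.png

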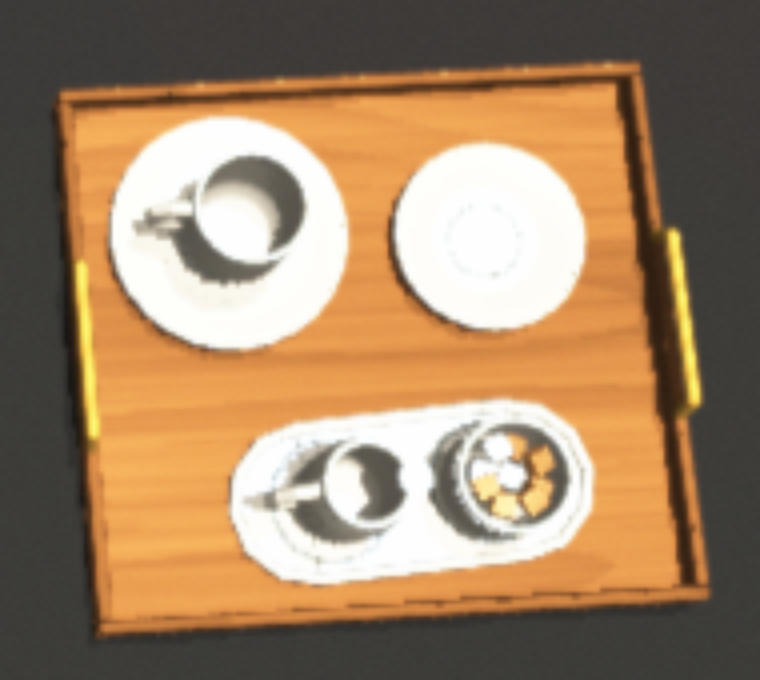

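The coffee cup sits on the large saucer (rim about (250,210) in the crop), within 2 mm of its centre. The espresso cup is last.

Call:
jog_arm(rows=[0,0,-1.5,0,0,0,0,0,0,-2,0,0,0,0,0,0,-2,0,0,0,0,0,0,-2,0,0,0,0,0,0,-1.5,0,0,0,0,0,0,-1.5,0,0,0,0,0,0,-1.3,0,0,0,0,0,0,-0.8,0,0,0,0,0,0,-0.4,0,0,0,0,0,0,0,0,0,0,0,0,0,0,0,0,0,0.15,0,0,0,0,0,0,0.3,0,0,0,0,0,0,0.4,0,0,0,0,0,0,0.6,0,0,0,0,0,0,0.6,0,0,0,0,0,0,0.6,0,0,0,0,0,0,0.6,0,0,0,0,0,0,0.6])

```text
clock: 25.52
eef_pos: [417.9, 208.8, 37.7]
eef_rot: [3.141, -0.0, 1.78]
wrist_force: [0.8, 1.0, 2.7]
finger_gap: 54.3
finger_force: 20.0
```

Call:
jog_arm(rows=[0,0,0.3,0,0,0,0.6,0,0,0.7,0,0,0,0.6,0,0,1.5,0,0,0,0.6,0,0,2,0,0,0,0.6,0,0,2.5,0,0,0,0.6,0,0,2.5,0,0,0,0.6,0,0,2,0,0,0,0.6,0,0,0.5,0,0,0,0.6])

```text
clock: 26.18
eef_pos: [418.6, 209.1, 160.8]
eef_rot: [3.137, -0.001, 1.78]
wrist_force: [0.2, 0.1, -1.1]
finger_gap: 54.4
finger_force: 20.0
```

Call:
jog_arm(rows=[0.54,-1.44,0,0,0,0,0.6,1.08,-2.88,0,0,0,0,0.6,1.08,-2.88,0,0,0,0,0.6,1.08,-2.88,0,0,0,0,0.6,1.08,-2.88,0,0,0,0,0.6,1.08,-2.88,0,0,0,0,0.6,1.08,-2.88,0,0,0,0,0.6,1.08,-2.88,0,0,0,0,0.6,1.08,-2.88,0,0,0,0,0.6,1.08,-2.88,0,0,0,0,0.6,1.08,-2.88,0,0,0,0,0.6,1.08,-2.88,0,0,0,0,0.6,1.08,-2.88,0,0,0,0,0.6,1.08,-2.88,0,0,0,0,0.6,1.08,-2.88,0,0,0,0,0.6,1.08,-2.88,0,0,0,0,0.6,1.08,-2.88,0,0,0,0,0.6,1.08,-2.88,0,0,0,0,0.6,0.55,-1.45,0,0,0,0,0.6,0,0,0,0,0,0,0.6])

```text
clock: 27.85
eef_pos: [611.8, -312.5, 155.4]
eef_rot: [-3.14, -0.001, 1.777]
wrist_force: [0.2, -0.1, -1.5]
finger_gap: 54.6
finger_force: 20.0
```

Call:
jog_arm(rows=[0,0,-1,0,0,0,0.6,0,0,-2,0,0,0,0.6,0,0,-2,0,0,0,0.6,0,0,-2,0,0,0,0.6,0,0,-1.5,0,0,0,0.6,0,0,-1,0,0,0,0.6,0,0,-0.5,0,0,0,0.6,0,0,0,0,0,0,0.6,0,0,0,0,0,0,0.6])

```text
clock: 28.6
eef_pos: [612.4, -309.6, 58.0]
eef_rot: [3.141, 0.0, 1.78]
wrist_force: [0.4, 0.4, -1.7]
finger_gap: 54.5
finger_force: 20.0
```

Call:
jog_arm(rows=[0,0,-0.4,0,0,0,0.6,0,0,-0.3,0,0,0,0.6,0,0,-0.2,0,0,0,0.6,0,0,-0.1,0,0,0,0.6,0,0,-0.05,0,0,0,0.6,0,0,-0.05,0,0,0,0.6,0,0,-0.05,0,0,0,0.6,0,0,0,0,0,0,0.6])

```text
clock: 29.27
eef_pos: [612.3, -309.9, 46.8]
eef_rot: [3.141, 0.0, 1.78]
wrist_force: [-2.3, 1.0, 4.5]
finger_gap: 54.6
finger_force: 20.0
```

Contact. I release, lift, and move clear to look.

Call:
jog_arm(rows=[0,0,0.03,0,0,0,0.41,0,0,0,0,0,0,0.38,0,0,0,0,0,0,0.33,0,0,0,0,0,0,0.25,0,0,0,0,0,0,0.15,0,0,0,0,0,0,0.15,0,0,1,0,0,0,0.15,0,0,2,0,0,0,0.15,0,0,2,0,0,0,0.1,0,0,2.5,0,0,0,0,0,0,2.5,0,0,0,0,0,0,2.5,0,0,0,0,0,0,2,0,0,0,0,0,0,0,0,0,0,0])

```text
clock: 30.43
eef_pos: [613.3, -310.4, 197.1]
eef_rot: [3.136, 0.005, 1.78]
wrist_force: [0.7, 0.1, 1.1]
finger_gap: 93.7
finger_force: 0.0
```

Call:
jog_arm(rows=[-1.5,2.8,0,0,0,0,0,-1.5,2.8,0,0,0,0,0,-1.5,2.8,0,0,0,0,0,-1.5,2.8,0,0,0,0,0,-1.5,2.8,0,0,0,0,0,-1.5,2.8,0,0,0,0,0,-1.5,2.8,0,0,0,0,0,-1.5,2.8,0,0,0,0,0,-1.5,2.8,0,0,0,0,0,-1.5,2.8,0,0,0,0,0,-1.5,2.8,0,0,0,0,0,-1.5,2.8,0,0,0,0,0,0,2.8,0,0,0,0,0,0,2.8,0,0,0,0,0,0,2.8,0,0,0,0,0,0,0,0,0,0,0,0,0,0,0,0,0,0,0,0])

```text
invalid input
```

```bash
python3 look.py top a6 140 140 540 340 2; python3 - <<'E'
from h import *
m=manip.camera_model("top"); d=np.load("pics/a6.npy"); w=cloud(d,m)
for n,c,h in(("bowl",(458,-297),67),("jug",(452,-207),91),("coffee",(614,-150),85),("espresso",(611,-309),69),("ramekin",(530,219),46),("egg",(415,343),66),("mug",(655,213),84)):
    D=np.hypot(w[...,0]-c[0],w[...,1]-c[1])
    t=((D<50)&(w[...,2]>h-8)&(w[...,2]<h+12)).astype(np.uint8)
    k=cv2.findContours(t,cv2.RETR_EXTERNAL,cv2.CHAIN_APPROX_NONE)[0]
    if not k: print(n,"hidden"); continue
    cn=max(k,key=len)[:,0]
    print(n,circ(cast(cn,m,h)[:,:2]).round(1))
E
sed 's/top0/a6_full/g' m.py | tail -11 | head -0; python3 - <<'E'
import sys; sys.path.insert(0,'.')
E
```

```text
bowl hidden
jug [ 452.  -205.4   23.3]
coffee [ 613.4 -150.9   33.2]
espresso [ 608.6 -308.6   26.2]
ramekin [530.5 219.   39.2]
egg [415.4 343.2  23.8]
mug [655.4 212.7  40.1]
```

View pics/a6.png

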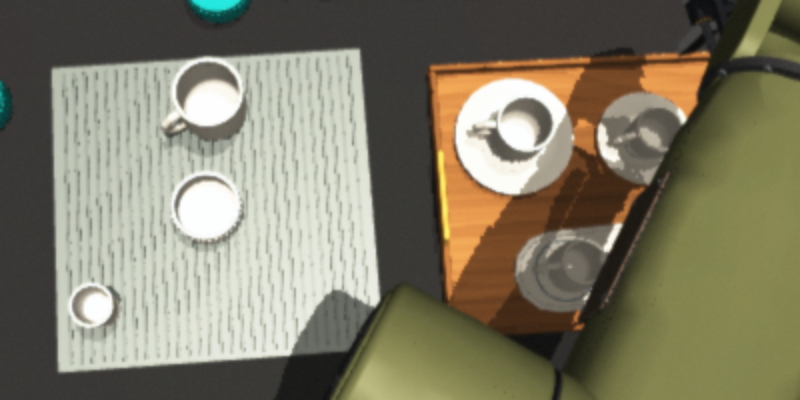

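The retreat call was refused. This view shows the look-alikes unmoved and the espresso cup on the small saucer (about (650,130)), partly hidden by the arm. I'll move the arm clear and check everything.

Call:
jog_arm(rows=[-1.5,2.8,0,0,0,0,0,-1.5,2.8,0,0,0,0,0,-1.5,2.8,0,0,0,0,0,-1.5,2.8,0,0,0,0,0,-1.5,2.8,0,0,0,0,0,-1.5,2.8,0,0,0,0,0,-1.5,2.8,0,0,0,0,0,-1.5,2.8,0,0,0,0,0,-1.5,2.8,0,0,0,0,0,-1.5,2.8,0,0,0,0,0,-1.5,2.8,0,0,0,0,0,-1.5,2.8,0,0,0,0,0,0,2.8,0,0,0,0,0,0,2.8,0,0,0,0,0,0,2.8,0,0,0,0,0,0,0,0,0,0,0,0])

```text
clock: 31.82
eef_pos: [431.4, 113.4, 190.4]
eef_rot: [-3.14, -0.001, 1.783]
wrist_force: [-0.1, -0.4, -0.9]
finger_gap: 93.9
finger_force: 0.0
```

```bash
python3 look.py top a7 340 150 530 320 4; python3 - <<'E'
from h import *
m=manip.camera_model("top"); d=np.load("pics/a7.npy"); w=cloud(d,m); p=cv2.imread("pics/a7_full.png")
for n,c,h in(("bowl",(458,-297),67),("jug",(452,-207),91),("coffee",(614,-150),85),("espresso",(611,-309),69)):
    D=np.hypot(w[...,0]-c[0],w[...,1]-c[1])
    t=((D<45)&(w[...,2]>h-8)&(w[...,2]<h+12)).astype(np.uint8)
    cn=max(cv2.findContours(t,cv2.RETR_EXTERNAL,cv2.CHAIN_APPROX_NONE)[0],key=len)[:,0]
    z=w[t>0]; A=np.c_[z[:,:2]-z[:,:2].mean(0),np.ones(len(z))]; 
    print(n,circ(cast(cn,m,h)[:,:2]).round(1),"slope",np.linalg.lstsq(A,z[:,2],rcond=None)[0][:2].round(3))
tray=(w[...,2]>15)&(w[...,2]<32)
hsv=cv2.cvtColor(p,cv2.COLOR_BGR2HSV); t=(hsv[...,1]<90).astype(np.uint8)
t[:,:360]=0;t[:,507:]=0;t[:172]=0;t[303:]=0
for cn in cv2.findContours(t,cv2.RETR_EXTERNAL,cv2.CHAIN_APPROX_NONE)[0]:
    if len(cn)<80: continue
    zz=18 if cn[:,0,1].mean()>245 else 24
    P=cast(cn[:,0],m,zz)[:,:2]; b=cv2.minAreaRect(P.astype(np.float32)); print("plate",circ(P).round(1),np.round(b[0],1),np.round(b[1],1),round(b[2],1))
E
```

```text
bowl [ 458.3 -296.5   33.7] slope [-0.001  0.002]
jug [ 452.  -206.9   24.9] slope [ 0.    -0.025]
coffee [ 613.4 -150.8   33.3] slope [ 0.003 -0.007]
espresso [ 608.8 -309.2   27.8] slope [-0.01  -0.033]
plate [ 456.7 -250.3   80.2] [ 456.9 -251.6] [ 98.1 219.9] 5.8
plate [ 609.6 -306.7   57.6] [ 609.3 -306.3] [114.5 115.6] 86.2
plate [ 614.2 -148.8   71.7] [ 613.7 -149.1] [143.4 143.2] 42.8
```

View pics/a7.png

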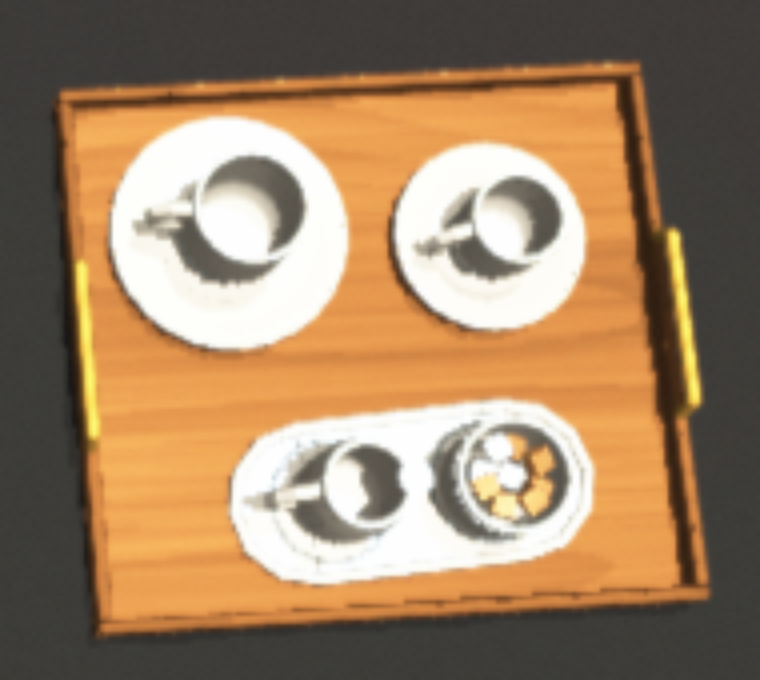

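All four pieces stand upright within about 4 mm of their places, and the plates haven't moved.

```bash
python3 -c "
from cell import manip
print(manip.sign_off())"
```

```text
the job is handed in; nothing more can be done
None
```

The tray is laid and handed in at about 32 s of the 122 s: both cups, the jug and the sugar bowl measured about 4 mm or less from centre and upright, the saucers, dish and look-alikes had not moved, and the sign-off gave no verdict.

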